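# Shut the red air valve under the sliding cover

### The arm

A 6-joint arm with a two-finger parallel gripper is mounted at the origin on the work surface. World frame = base frame: x ahead of the robot, y to its left, z up, the work surface at z = 0. Lengths are in m, angles in rad, forces in N, time in s.
With the tool pointing down it reaches from about 0.3 to 0.75 m from the base axis. Payload 8.5 kg.
Tool frame: the origin (TCP) lies midway between the tips of the shut fingers; the grasp point (between the pads) lies 19 mm behind it (ctrl.hold_point_z is the distance from the TCP to the grasp point, in m); z points along the fingers, y is the line along which they close (so a half turn about z gives the same grasp; the last joint's range is limited). The gripper opens to 88 mm and grips with 3 to 60 N. Pads are 18 mm wide; open, the fingers measure 123 mm over their backs; the gripper's body (75 mm by 187 mm) begins 45 mm behind the grasp point.
Start: joints at [-1.414, 0.381, 1.297, -0, 1.464, -0.215], TCP at [0.2, -0.512, 0.239] pointing down, gripper open.
Joint ranges: [-3.11, 3.11], [-0.89, 2.33], [0.22, 2.48], [-1.42, 4.56], [0.17, 2.85], [-2.88, 2.88]. Speed limits (rad/s): [2.39, 2.39, 3.14, 3.14, 3.14, 3.14].

### API

Orientations are given as a 3x3 rotation matrix whose columns are the frame's x, y, z axes.
In Python, from bench import ctrl, viewer gives the robot as it stands.
- The arm moves only by the tool servo_tool, never from a script. Its argument "targets" is a list of rows, each a list of 7 numbers: the shift along the world's x, y, z in m, then the turn, a rotation vector about the world's x, y, z in rad, then the opening in per cent of the stroke, from 0 (shut) to 100 (fully open). A call has 1 to 20 rows; each row is the pose to reach, as a shift and turn from the pose commanded when the call began; what a row does not reach only later rows make up. A row lasts 1/10 s, in which the tool goes at most 50 mm and 8.59 degrees, less where a joint would pass 70% of its speed; a pose out of reach is approached as far as the arm can. A call with a gripper value outside its range is refused whole. The fingers move at their own pace and stop on an object; "newtons" is the grip in N (left out, the last holds). Time passes only in rows, so rows that repeat a pose let the fingers close. It gives the time, the measured TCP pose, the force, the opening and the grip force at its end, in the units of the state.
- ctrl.observe(): the state, without advancing time (a new reading comes with each control period).
- viewer.grab_frame(name): name is "scene" or "side" or "wrist"; returns a dict with "frame" (384x512x3 uint8, blue, green, red), "mtx" (3x3 intrinsics, pixels), "rvec" (rotation vector, rad) and "tvec" (3), from world to camera coordinates, as OpenCV has them. Camera axes: x right, y down, z forward; pixel columns grow to the right and rows downward; lengths in m; the calibration is good to about 2 mm. A picture is of the moment at which its call begins. There is no depth.
- ctrl.close_job(): hands the job in; it is judged then, once.
The state is a dict: "clock": time; "joint_pos": joint angles; "joint_vel": joint speeds; "tau": joint torques, N m; "eef_pos": TCP position; "tool_rot": TCP orientation; "wrist_force": force on the tool from outside, world axes, zero at the start; "ft_torque": the same for the moment, N m; "width": finger opening in m; "gripper_force": force on a finger pad.
Only numpy, scipy, OpenCV 4.12 (cv2) and the standard library are available. Lean on these libraries where they do the work, as an engineer would, in place of code of your own. Each camera call takes 0.05 s, during which the arm holds its last target. There are 200 camera calls.

### The job

Push the green cover of the air manifold box all the way aside to its stop so that the valves are uncovered, then push the red valve handle with the white band fully shut, to its stop. Leave the blue valve handle as it is, and do not pick up or shift the jar, the wrench or the steel tube offcut. Finish with the cover still fully aside and the red handle shut.

Things in the scene. Friction and masses are not known exactly. Their poses are not given: they have to be found in the camera images.
- box: Grey low steel box fixed on the bench, 190 (x) x 520 (y) x 77 mm high over its rails. Origin under its centre, on the bench; x away from the robot, y along its length to the left; turned up to 0.25 rad. The left half is the open valve bay (y 4 to 245, x -77 to 77 mm; walls 66, partition on the right 62, floor 7 mm high). The right half is closed; the cover parks on it.
- cover (a joint): How far the green cover has slid along the box's -y, in m: 0 over the valve bay, 0.245 at its stop, fully aside. Starts between 0 and 0.03, cannot be lifted, slides with about 3 N of friction and stays where left. The cover is a plate 166 (x) by 250 mm (y), underside 67 and top 71 mm above the bench, with a raised ribbed block on its middle.
- cover_face (a point): Centre of the left (+y) side face of the cover's raised block, 82 mm above the bench; moves with the cover. The block is green with black ribs on top, 110 (x) by 100 (y) mm, from 71 to 93 mm above the bench. Pushing this face along the box's -y opens the cover.
- red_lever (a joint): Angle of the red valve handle, in rad: 0 open (pointing along the box's -x, in line with its pipe), 1.571 shut at its stop (pointing along the box's +y, square across the pipe); it turns clockwise seen from above. It starts between 0 and 0.3, needs about 0.12 N m and stays where it is left.
- red_pivot (a point): On the vertical turning axis of the red handle, 51 mm above the bench, at x = 25 and y = 70 or 165 mm in the box's frame. The handle is a straight bar with a white band near its free end, 14 mm wide, 70 mm long from the axis, from 42 to 60 mm above the bench. Below it are a pipe along the box's x (top 27 mm above the bench) and a valve body 28 mm wide (top 31 mm).
- red_tip (a point): Middle of the free end of the red handle, 70 mm from its turning axis, 51 mm above the bench.
- blue_lever (a joint): Angle of the blue valve handle, same shape and meaning as the red one (no white band); starts between 0 and 0.3; must be left as it is.
- blue_tip (a point): Middle of the free end of the blue handle, 70 mm from its turning axis, 51 mm above the bench.
- blue_pivot (a point): On the vertical turning axis of the blue handle, 51 mm above the bench, in the other of the two valve places.
- offcut_mid (a point): Centre of a loose offcut of dark square steel tube, 40 by 40 mm, 130 mm long (its y), lying in front of the box.
- jar_mid (a point): Centre of a loose glass jar with an orange cap, 60 mm across and 95 mm high, standing beyond the left end of the box.
- wrench: Loose steel wrench, 180 mm long, lying flat behind the box; origin under its middle, its length along its x.

How it is judged:
On the way, in this order (a step that is already met when the one before it is completed fails the run):
1. the cover is pushed fully aside while the red handle is still open (value of joint cover above 0.225 m and value of joint red_lever below 0.5 rad), for 0.1 s.
2. the red handle is pushed shut (value of joint red_lever above 1.48 rad), for 0.2 s.
At the end, for the whole second after the job is handed in: The cover is within 20 mm of its fully open stop, the red handle within 0.09 rad (5 degrees) of its shut stop and at rest, the blue handle's tip within 12 mm of where it began, and the jar, wrench and offcut within 20 mm of where they began (value of joint cover above 0.225 m and value of joint red_lever above 1.48 rad and velocity of joint red_lever between -0.05 and 0.05 rad/s and distance of blue_tip from where it was at the start of the episode below 0.012 m and distance of each of offcut_mid, jar_mid, wrench from where it was at the start of the episode below 0.02 m); the robot touches nothing.
It fails at once if the blue valve handle is moved (its tip by more than 12 mm) (distance of blue_tip from where it was at the start of the episode above 0.012 m).
It fails at once if the jar, wrench or offcut is lifted, carried or shoved by more than 20 mm (distance of any of offcut_mid, jar_mid, wrench from where it was at the start of the episode above 0.02 m).
It also fails if it takes over 45 s, if anything falls off the work surface, if the arm or the gripper's body presses on something with over 40 N, if the wrist force passes 120 N, or if a joint passes its speed limit or range.

## Working session

There is one attempt and no reset: what is moved stays moved. The work goes in short steps, Python scripts to look and compute and a tool call to move; the robot and the scene stay as the last step left them, time stands still between calls to the robot, and variables do not carry over. Pictures are saved under pics/ and viewed, at most 10 in all, crops included, and the job is handed in when it is done.

Besides the shell and the picture viewer there is one more tool, called after "Request:" as name(argument=value, ...) on one line, values as JSON. servo_tool: Moves the arm, as the interface text tells. Its arguments: {"type":"object","properties":{"targets":{"type":"array","items":{"type":"array","items":{"type":"number"}}},"newtons":{"type":"number"}},"required":["targets"]}

```bash
mkdir -p pics; ls; cat > h.py <<'E'
import cv2, numpy as np
from bench import ctrl, viewer
def grab(n):
    f=viewer.grab_frame(n); return f
def ray(f,uv,z):
    K=np.array(f["mtx"]);R=cv2.Rodrigues(np.array(f["rvec"],float))[0];t=np.array(f["tvec"],float).ravel()
    uv=np.atleast_2d(np.array(uv,float))
    d=(np.linalg.inv(K)@np.c_[uv,np.ones(len(uv))].T).T@R
    c=-R.T@t
    s=(z-c[2])/d[:,2]
    return c+s[:,None]*d
def proj(f,P):
    return cv2.projectPoints(np.atleast_2d(np.array(P,float)),np.array(f["rvec"],float),np.array(f["tvec"],float),np.array(f["mtx"],float),None)[0][:,0]
E
python3 - <<'E'
from h import *
a=grab("scene");b=grab("side")
for n,f in(("scene",a),("side",b)):
    cv2.imwrite(f"pics/{n}0.png",f["frame"]); R=cv2.Rodrigues(np.array(f["rvec"],float))[0]; print(n,-R.T@np.array(f["tvec"]).ravel(),R[2])
s=ctrl.observe();print(s["eef_pos"],s["tool_rot"],s["clock"])
E
```

```text
pics
scene [ 1.12121429 -0.28343325  0.82280939] [-0.55059396  0.41445918 -0.72461706]
side [ 0.37951564 -0.28727379  0.62596113] [ 0.2681456   0.57820017 -0.77057284]
[ 0.19976502 -0.51218876  0.23821394] [[ 9.31666261e-01  3.63315203e-01 -2.04521081e-04]
 [ 3.63315165e-01 -9.31665458e-01  1.25125541e-03]
 [ 2.64054887e-04 -1.24005806e-03 -9.99999196e-01]] 0.1
```

View pics/scene0.png

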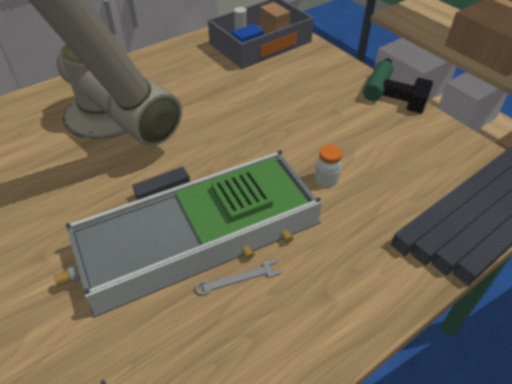

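View pics/side0.png

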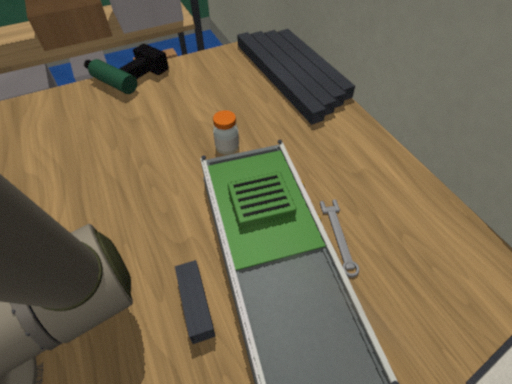

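The scene view shows the box with its left end at (280,157)-(318,205). The green cover spans about (177,190)-(316,205), with its ribbed block at (242,195). The side view shows the block at (262,200), jar (226,130), offcut (195,300) and wrench (340,238).

```bash
python3 - <<'E'
from h import *
for n in("scene","side"):
    f=grab(n);im=f["frame"];hsv=cv2.cvtColor(im,cv2.COLOR_BGR2HSV)
    m=cv2.inRange(hsv,(45,120,40),(75,255,255))
    m=cv2.morphologyEx(m,cv2.MORPH_CLOSE,np.ones((7,7)))
    k,l,st,_=cv2.connectedComponentsWithStats(m); m=(l==1+np.argmax(st[1:,4])).astype(np.uint8)*255
    c=max(cv2.findContours(m,0,2)[0],key=cv2.contourArea)
    q=cv2.approxPolyDP(cv2.convexHull(c),6,True)[:,0]; P=ray(f,q,.071)
    print(n,q.tolist());print(P.round(4).tolist())
    # long rails directions
    d=np.roll(P,-1,0)-P; print(np.linalg.norm(d,axis=1).round(3),np.arctan2(d[:,1],d[:,0]).round(3),P.mean(0).round(4))
    x,y,w,h=cv2.boundingRect(c); cr=im[y-20:y+h+20,x-20:x+w+20]
    cv2.imwrite(f"pics/{n}_c.png",cv2.resize(cr,None,fx=4,fy=4,interpolation=cv2.INTER_CUBIC)[:600,:800]); print(x-20,y-20)
E
```

```text
scene [[303, 201], [202, 239], [180, 195], [266, 162]]
[[0.6508, 0.1951, 0.071], [0.6078, -0.0377, 0.071], [0.4762, -0.0133, 0.071], [0.5046, 0.2044, 0.071]]
[0.237 0.134 0.22  0.147] [-1.754  2.958  1.441 -0.064] [0.5599 0.0871 0.071 ]
160 142
side [[210, 166], [280, 151], [323, 246], [236, 241]]
[[0.5056, 0.2204, 0.071], [0.6602, 0.1943, 0.071], [0.617, -0.0491, 0.071], [0.4823, 0.028, 0.071]]
[0.157 0.247 0.155 0.194] [-0.168 -1.747  2.622  1.45 ] [0.5663 0.0984 0.071 ]
190 131
```

View pics/side_c.png

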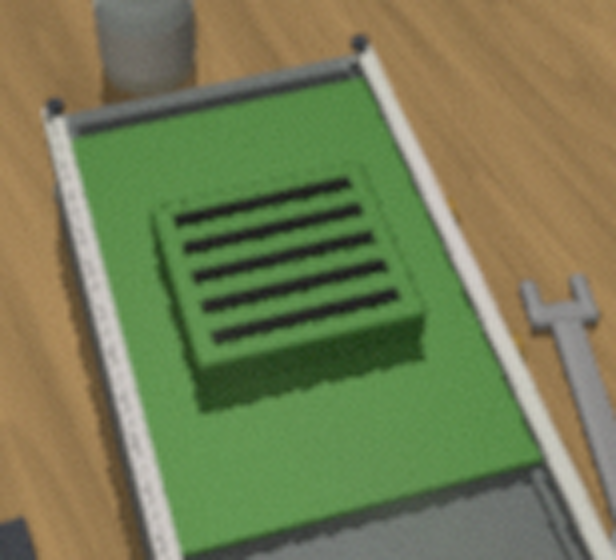

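The crop (origin (190,131), 4x) shows the block's top corners at about (152,212), (360,165), (424,312) and (200,365). The plate's left edge runs (78,132)-(362,76), and its right edge (188,556)-(540,464).

```bash
python3 - <<'E'
from h import *
f=grab("side")
def c(p): return (np.array(p,float)+.5)/4-.5+[190,131]
B=ray(f,c([(152,212),(360,165),(424,312),(200,365)]),.093)
L=ray(f,c([(78,132),(362,76)]),.071);Rr=ray(f,c([(188,556),(540,464)]),.071)
rail=ray(f,c([(60,120),(160,558)]),.077); rail2=ray(f,c([(370,60),(545,450)]),.077)
post=ray(f,c([(55,106),(361,43)]),.08)
for n,P in zip(("blk","L","R","rail","rail2","post"),(B,L,Rr,rail,rail2,post)):
    d=np.roll(P,-1,0)-P; print(n,P.round(4).tolist(),np.linalg.norm(d,axis=1).round(4),np.arctan2(d[:,1],d[:,0]).round(3))
print(B.mean(0))
E
```

```text
blk [[0.5149, 0.141, 0.093], [0.6206, 0.1233, 0.093], [0.6045, 0.0301, 0.093], [0.4998, 0.0488, 0.093]] [0.1072 0.0946 0.1063 0.0934] [-0.166 -1.742  2.965  1.408]
L [[0.5064, 0.2277, 0.071], [0.6624, 0.1979, 0.071]] [0.1589 0.1589] [-0.189  2.953]
R [[0.461, -0.0236, 0.071], [0.6189, -0.0514, 0.071]] [0.1603 0.1603] [-0.174  2.968]
rail [[0.4995, 0.2346, 0.077], [0.4492, -0.0222, 0.077]] [0.2617 0.2617] [-1.764  1.377]
rail2 [[0.6692, 0.2018, 0.077], [0.622, -0.049, 0.077]] [0.2551 0.2551] [-1.757  1.385]
post [[0.5, 0.2427, 0.08], [0.6695, 0.2132, 0.08]] [0.172 0.172] [-0.172  2.969]
[0.55995657 0.08583837 0.093     ]
```

View pics/scene_c.png

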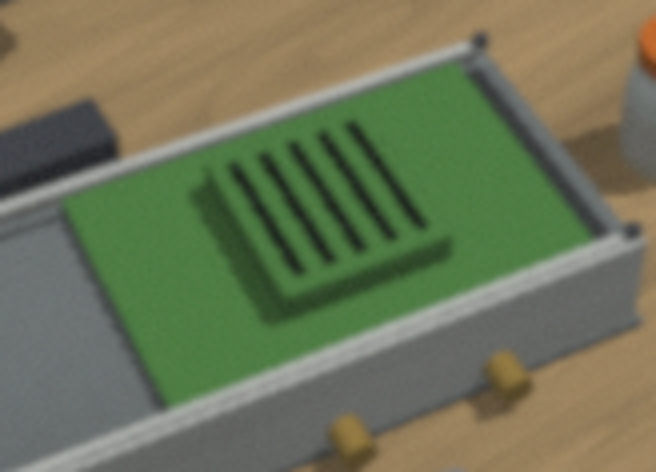

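Box yaw is about -0.18 and the block centre is about (0.560, 0.086). I'm moving to a point above and left of the block's left face with the fingers shut.

Request:
servo_tool(targets=[[0.375,0.68,0,0,0,1.02,0],[0.375,0.68,0,0,0,1.02,0],[0.375,0.68,0,0,0,1.02,0],[0.375,0.68,0,0,0,1.02,0],[0.375,0.68,0,0,0,1.02,0],[0.375,0.68,0,0,0,1.02,0],[0.375,0.68,0,0,0,1.02,0],[0.375,0.68,0,0,0,1.02,0],[0.375,0.68,0,0,0,1.02,0],[0.375,0.68,0,0,0,1.02,0],[0.375,0.68,0,0,0,1.02,0],[0.375,0.68,0,0,0,1.02,0],[0.375,0.68,0,0,0,1.02,0],[0.375,0.68,0,0,0,1.02,0],[0.375,0.68,0,0,0,1.02,0],[0.375,0.68,0,0,0,1.02,0],[0.375,0.68,0,0,0,1.02,0],[0.375,0.68,0,0,0,1.02,0],[0.375,0.68,0,0,0,1.02,0],[0.375,0.68,0,0,0,1.02,0]])

```text
clock: 2.25
eef_pos: [0.5745, 0.1665, 0.2391]
tool_rot: [[0.179, 0.984, 0.0], [0.984, -0.179, -0.0], [-0.0, 0.0, -1.0]]
wrist_force: [0.4, -0.1, 0.2]
width: 0.0003
gripper_force: 0.0
```

Request:
servo_tool(targets=[[0.0,0.002,-0.05,0,0,0,0],[0.0,0.002,-0.1,0,0,0,0],[0.0,0.002,-0.13,0,0,0,0],[0.0,0.002,-0.15,0,0,0,0],[0.0,0.002,-0.159,0,0,0,0],[0.0,0.002,-0.159,0,0,0,0],[0.0,0.002,-0.159,0,0,0,0]])

```text
clock: 2.95
eef_pos: [0.5754, 0.1693, 0.081]
tool_rot: [[0.179, 0.984, 0.002], [0.984, -0.179, 0.0], [0.001, 0.002, -1.0]]
wrist_force: [0.4, 0.4, 0.7]
width: 0.0003
gripper_force: 0.0
```

Request:
servo_tool(targets=[[-0.002,-0.01,0,0,0,0,0],[-0.004,-0.02,0,0,0,0,0],[-0.005,-0.03,0,0,0,0,0],[-0.009,-0.05,0,0,0,0,0],[-0.013,-0.07,0,0,0,0,0],[-0.016,-0.09,0,0,0,0,0],[-0.02,-0.11,0,0,0,0,0],[-0.024,-0.13,0,0,0,0,0],[-0.027,-0.15,0,0,0,0,0],[-0.031,-0.17,0,0,0,0,0],[-0.035,-0.19,0,0,0,0,0],[-0.038,-0.21,0,0,0,0,0],[-0.04,-0.22,0,0,0,0,0],[-0.042,-0.23,0,0,0,0,0],[-0.042,-0.23,0,0,0,0,0]])

```text
clock: 4.45
eef_pos: [0.5324, -0.0615, 0.0798]
tool_rot: [[0.179, 0.984, -0.001], [0.984, -0.179, -0.001], [-0.001, -0.0, -1.0]]
wrist_force: [-0.5, -0.3, -0.0]
width: 0.0003
gripper_force: 0.0
```

```bash
python3 - <<'E'
from h import *
f=grab("scene");cv2.imwrite("pics/s2.png",cv2.resize(f["frame"][120:320,40:360],None,fx=2.5,fy=2.5,interpolation=cv2.INTER_CUBIC))
print(ctrl.observe()["wrist_force"])
E
```

```text
[ 0.1251424   0.08298163 -0.83361942]
```

View pics/s2.png

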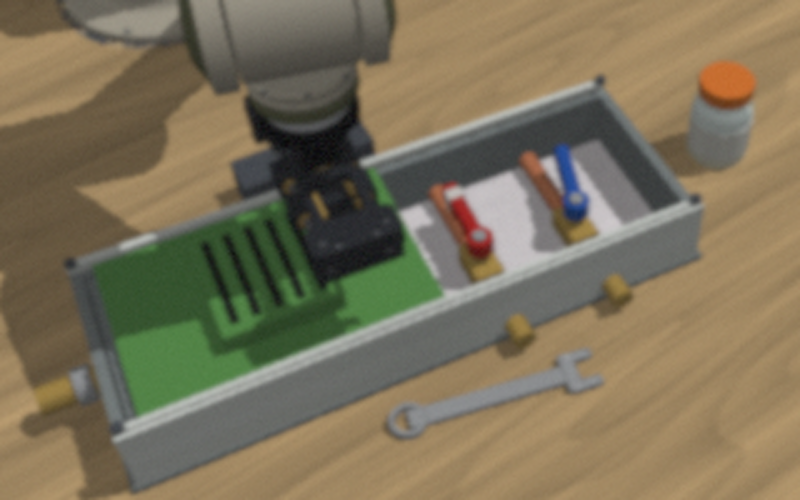

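The cover is nearly aside. The red handle (white band near (450,190)) is in the right-hand valve place with its pivot at (480,240). The blue handle's pivot is at (576,205). I'll keep pushing to the stop.

Request:
servo_tool(targets=[[-0.001,-0.005,0,0,0,0,0],[-0.002,-0.01,0,0,0,0,0],[-0.003,-0.015,0,0,0,0,0],[-0.004,-0.02,0,0,0,0,0],[-0.004,-0.02,0,0,0,0,0]])

```text
clock: 5.0
eef_pos: [0.53, -0.0732, 0.0798]
tool_rot: [[0.178, 0.984, 0.004], [0.984, -0.178, 0.014], [0.014, 0.001, -1.0]]
wrist_force: [14.5, 44.8, 2.7]
width: 0.0004
gripper_force: 23.6
```

Request:
servo_tool(targets=[[0.002,0.01,0,0,0,0,0],[0.005,0.03,0,0,0,0,0],[0.005,0.03,0.05,0,0,0,0],[0.005,0.03,0.1,0,0,0,0],[-0.03,0.0,0.13,0,0,0,0],[-0.08,0.0,0.15,0,0,0,0],[-0.12,0.0,0.15,0,0,0,0],[-0.12,0.0,0.15,0,0,0,0]])

```text
clock: 5.8
eef_pos: [0.4045, -0.0799, 0.2303]
tool_rot: [[0.179, 0.984, -0.001], [0.984, -0.179, -0.001], [-0.001, -0.001, -1.0]]
wrist_force: [1.6, 0.3, -0.2]
width: 0.0002
gripper_force: 0.0
```

```bash
python3 - <<'E'
from h import *
for n,(r0,r1,c0,c1) in dict(scene=(140,260,190,340),side=(120,330,190,390)).items():
    f=grab(n);im=f["frame"];hsv=cv2.cvtColor(im,cv2.COLOR_BGR2HSV)
    red=cv2.inRange(hsv,(0,150,90),(6,255,255))|cv2.inRange(hsv,(172,150,90),(180,255,255)); blue=cv2.inRange(hsv,(105,150,60),(125,255,255))
    for nm,m in(("red",red),("blue",blue)):
        w=np.zeros_like(m); w[r0:r1,c0:c1]=m[r0:r1,c0:c1]
        w=cv2.morphologyEx(w,cv2.MORPH_CLOSE,np.ones((9,9)))
        cs=cv2.findContours(w,0,2)[0]
        c=max(cs,key=cv2.contourArea); rc=cv2.minAreaRect(c); b=cv2.boxPoints(rc)
        b=b[np.argsort(b[:,1])]; e=np.array([b[:2].mean(0),b[2:].mean(0)])
        P=ray(f,e,.055); print(n,nm,cv2.contourArea(c),e.round(1).tolist(),P.round(4).tolist(),np.linalg.norm(P[0]-P[1]).round(4))
    cv2.imwrite(f"pics/{n}3.png",cv2.resize(im[r0:r1,c0:c1],None,fx=4 if n=="scene" else 2.8,fy=4 if n=="scene" else 2.8,interpolation=cv2.INTER_CUBIC))
E
```

```text
scene red 109.5 [[220.1999969482422, 201.3000030517578], [234.10000610351562, 220.89999389648438]] [[0.532, 0.0552, 0.055], [0.5967, 0.0486, 0.055]] 0.065
scene blue 93.0 [[262.29998779296875, 178.5], [270.70001220703125, 206.10000610351562]] [[0.5309, 0.174, 0.055], [0.61, 0.1378, 0.055]] 0.087Traceback (most recent call last):
  File "<stdin>", line 9, in <module>
ValueError: max() iterable argument is empty
```

View pics/scene3.png

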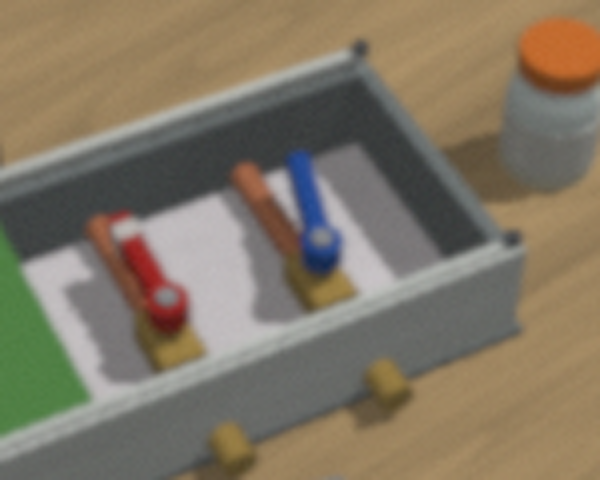

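The red handle runs from its tip at crop (122,213) to its pivot cap at (168,297). The blue one runs from (300,152) to (322,237). The crop origin is (190,140) at 4x.

```bash
python3 - <<'E'
from h import *
f=grab("scene")
c=lambda p:(np.array(p,float)+.5)/4-.5+[190,140]
P=ray(f,c([(168,297),(322,237)]),.063);T=ray(f,c([(122,213),(300,152)]),.060)
post=ray(f,c([(361,48),(513,238)]),.08)
print(P,T,post)
for p,t in zip(P,T): d=t-p; print(np.hypot(*d[:2]),np.arctan2(d[1],d[0]))
d=P[1]-P[0];print("pp",np.linalg.norm(d),np.arctan2(d[1],d[0]))
d=post[1]-post[0];print("post yaw",np.arctan2(d[1],d[0]),post.mean(0))
yaw=-.18;ex=np.array([np.cos(yaw),np.sin(yaw)]);ey=np.array([-ex[1],ex[0]])
for p,y in zip(P,(.07,.165)): print("origin",p[:2]-.025*ex-y*ey)
print(ctrl.observe()["clock"])
g=grab("side")
im=g["frame"]
cv2.imwrite("pics/side3.png",cv2.resize(im[130:290,180:380],None,fx=4,fy=4,interpolation=cv2.INTER_CUBIC)[:600,:800])
E
```

```text
[[0.58292631 0.05178971 0.063     ]
 [0.59776665 0.14522943 0.063     ]] [[0.51457345 0.06690865 0.06      ]
 [0.53560088 0.17707013 0.06      ]] [[0.5030115  0.24734756 0.08      ]
 [0.67148399 0.21898714 0.08      ]]
0.07000496667565333 2.92390803563846
0.06984564045339987 2.668240577181708
pp 0.09461087442532669 1.413289214331345
post yaw -0.16677491198603142 [0.58724775 0.23316735 0.08      ]
origin [ 0.54579814 -0.01260361]
origin [ 0.54363068 -0.01262904]
5.95
```

View pics/side3.png

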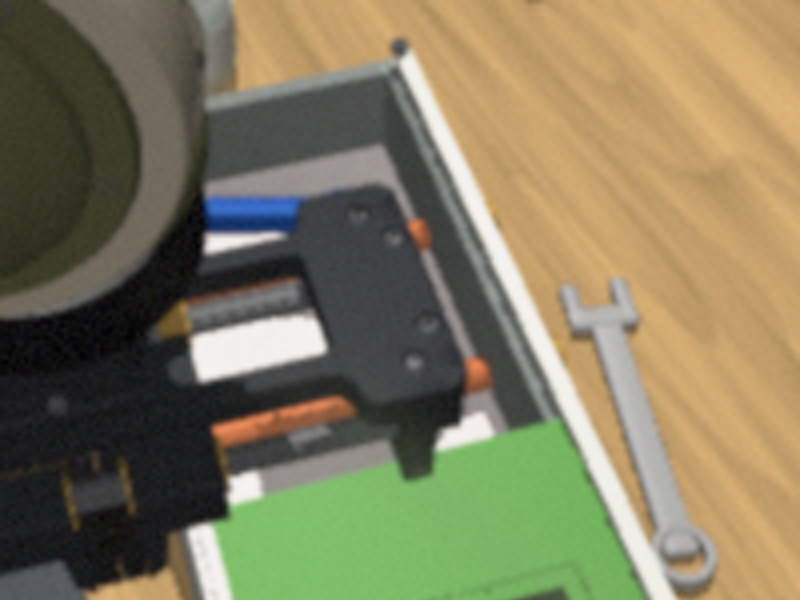

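```bash
cat > arc.py <<'E'
from h import *
s=ctrl.observe();print(s["clock"],s["eef_pos"].round(4) if hasattr(s["eef_pos"],'round') else s["eef_pos"],np.round(s["joint_pos"],3))
p=np.array([.583,.052]);phi0=2.968
c=np.array([.4088,-.080])
def at(th,r,sft):
    a=phi0-th;u=np.array([np.cos(a),np.sin(a)]);t=np.array([-u[1],u[0]]);return p+r*u+sft*t
print("start",at(.04,.05,.028)-c)
b=at(.04,.05,.028)
for th in np.r_[.04,np.arange(.1,1.61,.1),1.57]: print(round(th,2),(at(th,.05,.016)-b).round(3),round(-th+.04,2))
E
python3 arc.py
```

```text
6.0 [ 0.4096 -0.0808  0.2297] [-0.48   0.155  1.648 -0.     1.338 -0.301]
start [0.11940099 0.11523489]
0.04 [0.003 0.012] 0.0
0.1 [0.002 0.015] -0.06
0.2 [0.002 0.02 ] -0.16
0.3 [0.003 0.025] -0.26
0.4 [0.004 0.03 ] -0.36
0.5 [0.006 0.035] -0.46
0.6 [0.008 0.04 ] -0.56
0.7 [0.01  0.045] -0.66
0.8 [0.013 0.049] -0.76
0.9 [0.017 0.053] -0.86
1.0 [0.021 0.057] -0.96
1.1 [0.025 0.06 ] -1.06
1.2 [0.029 0.063] -1.16
1.3 [0.034 0.065] -1.26
1.4 [0.039 0.067] -1.36
1.5 [0.044 0.068] -1.46
1.6 [0.049 0.069] -1.56
1.57 [0.048 0.069] -1.53
```

Request:
servo_tool(targets=[[0.04,0.04,0,0,0,0,0],[0.08,0.08,0,0,0,0,0],[0.119,0.115,0,0,0,0,0],[0.119,0.115,-0.04,0,0,0,0],[0.119,0.115,-0.08,0,0,0,0],[0.119,0.115,-0.12,0,0,0,0],[0.119,0.115,-0.14,0,0,0,0],[0.119,0.115,-0.16,0,0,0,0],[0.119,0.115,-0.175,0,0,0,0],[0.119,0.115,-0.184,0,0,0,0],[0.119,0.115,-0.184,0,0,0,0]])

```text
clock: 7.1
eef_pos: [0.5278, 0.0349, 0.0443]
tool_rot: [[0.177, 0.984, -0.003], [0.984, -0.177, 0.0], [-0.0, -0.003, -1.0]]
wrist_force: [-0.3, -0.2, -0.1]
width: 0.0008
gripper_force: 0.0
```

Request:
servo_tool(targets=[[0.001,0.006,0,0,0,0,0],[0.003,0.012,0,0,0,0,0],[0.002,0.015,0,0,0,-0.06,0],[0.002,0.02,0,0,0,-0.16,0],[0.003,0.025,0,0,0,-0.26,0],[0.004,0.03,0,0,0,-0.36,0],[0.006,0.035,0,0,0,-0.46,0],[0.008,0.04,0,0,0,-0.56,0],[0.01,0.045,0,0,0,-0.66,0],[0.013,0.049,0,0,0,-0.76,0],[0.017,0.053,0,0,0,-0.86,0],[0.021,0.057,0,0,0,-0.96,0],[0.025,0.06,0,0,0,-1.06,0],[0.025,0.06,0,0,0,-1.06,0]])

```text
clock: 8.5
eef_pos: [0.5531, 0.0951, 0.0463]
tool_rot: [[0.946, 0.326, 0.001], [0.326, -0.946, -0.0], [0.001, 0.0, -1.0]]
wrist_force: [-0.9, -1.6, 0.2]
width: 0.0001
gripper_force: 0.6
```

```bash
python3 - <<'E'
from h import *
f=grab("scene");cv2.imwrite("pics/s4.png",cv2.resize(f["frame"][130:270,180:350],None,fx=4,fy=4,interpolation=cv2.INTER_CUBIC))
E
```

```text
(no output)
```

View pics/s4.png

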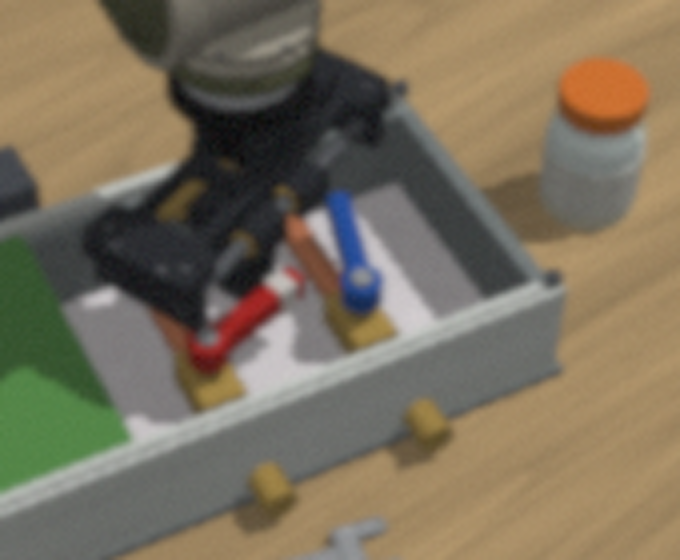

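The picture shows the red handle turned about 1.1 rad, with its tip at (290,280), and the blue handle untouched. I'll carry on to the stop.

Request:
servo_tool(targets=[[0.004,0.003,0,0,0,-0.1,0],[0.009,0.005,0,0,0,-0.2,0],[0.014,0.007,0,0,0,-0.3,0],[0.019,0.008,0,0,0,-0.4,0],[0.023,0.009,0,0,0,-0.48,0],[0.023,0.009,0,0,0,-0.48,0]])

```text
clock: 9.15
eef_pos: [0.5717, 0.1037, 0.0458]
tool_rot: [[0.989, -0.147, -0.01], [-0.147, -0.989, -0.001], [-0.01, 0.002, -1.0]]
wrist_force: [-19.3, -3.6, 11.8]
width: 0.0002
gripper_force: 9.3
```

Request:
servo_tool(targets=[[0.003,0.0,0,0,0,-0.03,0],[0.004,0.0,0,0,0,-0.03,0],[0.004,0.0,0,0,0,-0.03,0],[0.004,0.0,0,0,0,-0.03,0]])

```text
clock: 9.55
eef_pos: [0.5722, 0.1041, 0.0456]
tool_rot: [[0.985, -0.173, -0.018], [-0.173, -0.985, -0.0], [-0.018, 0.004, -1.0]]
wrist_force: [-34.3, -4.3, 19.4]
width: 0.0004
gripper_force: 16.4
```

Request:
servo_tool(targets=[[-0.01,0.002,0,0,0,0,0],[-0.03,0.004,0,0,0,0,0],[-0.03,0.004,0.03,0,0,0,0],[-0.03,0.004,0.07,0,0,0,0],[-0.03,0.004,0.12,0,0,0,0],[-0.06,-0.04,0.16,0,0,0,0],[-0.1,-0.08,0.19,0,0,0,0],[-0.13,-0.12,0.19,0,0,0,0],[-0.15,-0.16,0.19,0,0,0,0],[-0.15,-0.16,0.19,0,0,0,0],[-0.15,-0.16,0.19,0,0,0,0]])

```text
clock: 10.65
eef_pos: [0.4291, -0.0579, 0.2367]
tool_rot: [[0.984, -0.178, 0.002], [-0.178, -0.984, -0.001], [0.003, 0.0, -1.0]]
wrist_force: [1.0, 0.2, -0.0]
width: 0.0007
gripper_force: 0.0
```

```bash
python3 - <<'E'
from h import *
s=ctrl.observe();print(s["eef_pos"],s["wrist_force"])
f=grab("scene");cv2.imwrite("pics/s5.png",cv2.resize(f["frame"][130:310,60:350],None,fx=2.75,fy=2.75,interpolation=cv2.INTER_CUBIC))
yaw=-.172;p=np.array([.583,.052]);
for a in (1.571,1.4):
    d=np.pi+yaw-a; q=proj(f,[[*p,.063],[p[0]+.07*np.cos(d),p[1]+.07*np.sin(d),.06]]); print(a,((q-[60,130])*2.75).round(0).tolist())
E
```

```text
[ 0.4291203  -0.05793179  0.23668681] [ 1.01455937  0.24924931 -0.02059016]
1.571 [[472.0, 231.0], [552.0, 203.0]]
1.4 [[472.0, 231.0], [544.0, 194.0]]
```

View pics/s5.png

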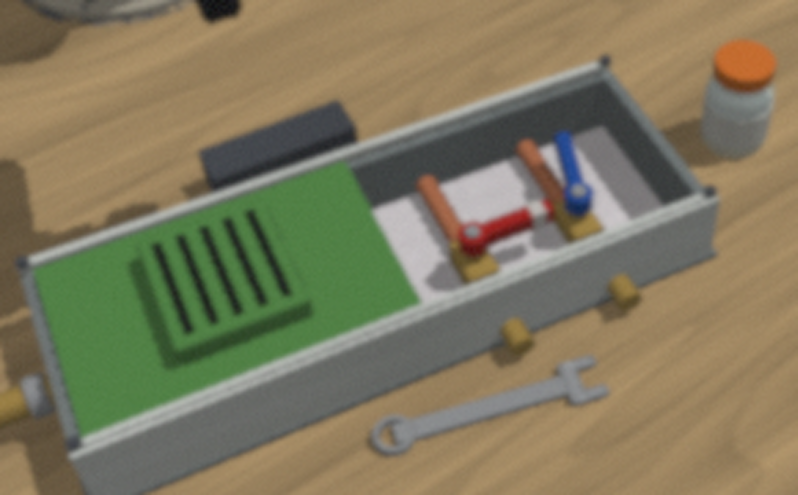

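The cover is against its right-hand end. The red handle lies square across its pipe, with its tip at about (552,207) against a predicted (552,203). The blue handle, jar, wrench and offcut look unmoved, so I'm handing in.

```bash
python3 -c "
from bench import ctrl
print(ctrl.close_job())"
```

```text
the job is handed in; nothing more can be done
None
```

I pushed the green cover to its stop and then the red handle fully shut to its stop; the last picture shows the blue handle, jar, wrench and offcut unmoved, and the job is handed in with no verdict returned.

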